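Hang the parts-washing basket on the drip hook

ROBOT

A 7-joint arm with a two-finger parallel gripper is mounted at the origin on the work surface. World frame = base frame: x ahead of the robot, y to its left, z up, the work surface at z = 0. Lengths are in m, angles in rad, forces in N, time in s.
With the tool pointing down it reaches from about 0.4 to 0.85 m from the base axis. Payload 10.4 kg.
Tool frame: the origin (TCP) lies between the finger pads; the fingertips stand manip.tip_extent ahead of it and the grasp point (between the pads) lies 6 mm ahead of it (manip.tip_extent is the distance from the TCP to the fingertips, in m); z points along the fingers, y is the line along which they close (so a half turn about z gives the same grasp; the last joint's range is limited). The gripper opens to 85 mm and grips with 20 to 120 N. Pads are 22 mm wide; open, the fingers measure 114 mm over their backs; the gripper's body (76 mm by 85 mm) begins 54 mm behind the grasp point. The pads swing forward as they close: fully open they stand 13 mm farther back than shut.
Start: joints at [1.245, 0.332, -0.065, 1.46, 0.022, 1.35, -0.088], TCP at [0.186, -0.597, 0.256] pointing down, gripper open.
Joint ranges: [-2.6, 2.6], [-0.5, 2.12], [-1.47, 1.34], [0.16, 2.42], [-1.27, 4.41], [0.06, 2.06], [-2.6, 2.6]. Speed limits (rad/s): [2.22, 2.22, 2.79, 2.79, 3.14, 3.14, 3.14].

INTERFACE

Orientations are given as a unit quaternion [x, y, z, w].
In Python, from workcell import get_obs, optics, workorder, manip gives the robot as it stands.
- The arm moves only by the tool jog_arm, never from a script. Its argument "increments" is a list of rows, each a list of 7 numbers: the shift along the tool's x, y, z in m, then the turn, a rotation vector about the tool's x, y, z in rad, then the opening, from -1 (shut) to 1 (fully open). A call has 1 to 5 rows; each row is the pose to reach, as a shift and turn from the pose commanded when the call began, along the tool's axes at that moment; what a row does not reach only later rows make up. A row lasts 1/12 s, in which the tool goes at most 41.7 mm and 7.16 degrees, less where a joint would pass 70% of its speed; a pose out of reach is approached as far as the arm can. A call with a gripper value outside its range is refused whole. The fingers move at their own pace and stop on an object; "grip_force" is the grip in N (left out, the last holds). Time passes only in rows, so rows that repeat a pose let the fingers close. It gives the time, the measured TCP pose, the force, the opening and the grip force at its end, in the units of the state.
- get_obs(): the state, without advancing time (a new reading comes with each control period).
- optics.camera(name): name is "scene" or "top" or "wrist"; returns a dict with "color" (420x560x3 uint8, red, green, blue), "depth" (420x560 float32, m along the optical axis (not along the pixel's ray), 0 where there is no reading), "K" (3x3 intrinsics, pixels), "R" (3x3) and "t" (3): a world point X has camera coordinates R X + t. Camera axes: x right, y down, z forward; pixel columns grow to the right and rows downward; lengths in m; the calibration is good to about 2 mm. A picture is of the moment at which its call begins.
- workorder.hand_in(): hands the job in; it is judged then, once.
The state is a dict: "clock": time; "joint_pos": joint angles; "joint_velocities": joint speeds; "tau": joint torques, N m; "position": TCP position; "ee_rot": TCP orientation; "ft_force": force on the tool from outside, world axes, zero at the start; "torque": the same for the moment, N m; "grip_width": opening from 0.0 (shut) to 1.0 (fully open); "grasp_force": force on a finger pad.
Only numpy, scipy, OpenCV 4.12 (cv2) and the standard library are available. Lean on these libraries where they do the work, as an engineer would, in place of code of your own. Each camera call takes 0.05 s, during which the arm holds its last target. There are 200 camera calls.

TASK

The wire parts-washing basket is in the drawer of the grey bench-top drawer unit. Pull the drawer open by its handle, lift the basket out and hang it by its bail on the hook of the stand, so that it hangs level and still on the kink in the middle of its bail. The drawer may stay open; do not knock over the spray can between the unit and the stand.

Things in the scene. Friction and masses are not known exactly. Their poses are not given: they have to be found in the camera images.
- cabinet: Grey steel bench-top drawer unit, fixed, 268 mm deep (x), 220 mm wide (y), 165 mm high, with one deep drawer. Origin on the bench under the middle of its front face; +x points into the unit, so the drawer opens along its -x. May stand left or right, the hook stand on the other side.
- drawer (a joint): Drawer slide: 0 m shut, up to 0.16 m fully open; starts 0 to 15 mm open. The drawer's front panel is 8 mm thick and reaches to 157 mm above the bench; inside it is 188 mm wide and 215 mm long, its floor 18 mm above the bench, its side walls 75 mm above the bench.
- drawer_handle (a point): Middle of the drawer's bar handle: a round bar, 10 mm thick, 110 mm long along the unit's y, 40 mm in front of the drawer's front face and 135 mm above the bench (30 mm under the unit's top). Moves with the drawer.
- basket: Loose steel wire basket, 0.17-0.35 kg, 80 (x) x 110 (y) x 50 mm high, z up; origin: centre of its underside. Rigid bail in its y-z plane, round bar 9 mm thick: uprights at y = +-53 mm, flat top with centreline at z = 115 mm; between y = +-18 mm a kink (upturned V) rises to z = 125 mm. Starts in the drawer, some 80 mm behind its front face, bail along the unit's y within 0.15 rad.
- bail_middle (a point): Top of the bail's kink, on the bar's centreline, 125 mm above the basket's underside, with the basket's axes.
- hook_stand: Fixed steel stand: base plate 150 x 130 x 12 mm, upright post 16 mm thick and 211 mm high with one hook. Origin on the bench under the post; the hook points to its -x.
- hook_seat (a point): Lowest point of the hook (bar centreline), 205 mm above the bench, 70 mm in front of the post, with the stand's axes. The hook, a round bar 10 mm thick, runs from the post (6 mm higher there) along -x to this point, then turns up to a tip 18 mm farther out and 18 mm higher. A bail resting here has its middle about 10 mm above this point.
- spray_can: Spray can with a red label standing between the drawer unit and the hook stand, 66 mm across, 190 mm high, loose. Origin: centre of its underside, z up.
Mind the look-alikes: they are no part of the job. What is shaped like the hook_stand but purple or yellow is not meant.

How it is judged:
On the way:
1. the drawer is pulled open by at least 100 mm (value of joint drawer above 0.1 m), for 0.2 s.
At the end, for the whole second after the job is handed in: The basket hangs released and still on the hook, level within 0.2 rad, underside over 60 mm above the bench; the bail's middle is 0 to 22 mm above the hook's seat, within 15 mm sideways, up to 20 mm towards the tip or 40 mm towards the post. The spray can stands (within 0.2 rad) (x of bail_middle in the frame of hook_seat between -0.02 and 0.04 m and y of bail_middle in the frame of hook_seat between -0.015 and 0.015 m and z of bail_middle in the frame of hook_seat between 0 and 0.022 m and contact force between basket and hook_stand above 0.5 N and height (world z) of basket above 0.06 m and angle between each of basket, spray_can's own z axis and vertical below 0.2 rad and linear speed of basket below 0.03 m/s and angular speed of basket below 0.3 rad/s); the robot touches nothing.
It fails at once if the spray can is knocked over (angle between spray_can's own z axis and vertical above 0.5 rad).
It also fails if it takes over 61 s, if anything falls off the work surface, if the arm or the gripper's body presses on something with over 40 N, if the wrist force passes 120 N, or if a joint passes its speed limit or range.

## Working session

There is one attempt and no reset: what is moved stays moved. The work goes in short steps, Python scripts to look and compute and a tool call to move; the robot and the scene stay as the last step left them, time stands still between calls to the robot, and variables do not carry over. Pictures are saved under pics/ and viewed, at most 10 in all, crops included, and the job is handed in when it is done.

Besides the shell and the picture viewer there is one more tool, called after ">>>" by a JSON object that holds its "name" and its "arguments", one argument or row to a line. jog_arm: Moves the arm, as the interface text tells. Its arguments: {"type":"object","properties":{"increments":{"type":"array"},"grip_force":{"type":"number"}},"required":["increments"]}

```bash
ls; mkdir -p pics
python3 - <<'E'
from workcell import get_obs, optics, workorder, manip
import cv2,numpy as np
print(get_obs()); print(manip.tip_extent)
for n in("scene","top"):
    c=optics.camera(n); np.savez(f"pics/{n}0.npz",**c)
    cv2.imwrite(f"pics/{n}0.png",c["color"][:,:,::-1]); print(n,c["K"],c["R"],c["t"])
E
```

```text
pics
{'clock': 0.0, 'joint_pos': array([ 1.24545491,  0.33285804, -0.06471631,  1.46095315,  0.02163518,
        1.34986439, -0.08851867]), 'joint_velocities': array([ 3.08134270e-05,  2.45842735e-04, -9.80571824e-04,  2.65780469e-04,
        2.32275009e-03, -1.66443858e-03,  1.77619642e-03]), 'tau': array([-4.04355069e-04, -6.25436425e+01,  4.91074228e-02, -3.91607451e+01,
        1.64131931e-02,  9.96515126e-03,  2.34101293e-05]), 'position': array([ 0.18623269, -0.59625971,  0.25551893]), 'ee_rot': array([ 9.88563136e-01,  1.50805985e-01, -1.50102783e-04, -6.76636728e-04]), 'ft_force': array([-1.18483239,  0.21976142, -0.49916339]), 'torque': array([-0.0053139 , -0.06878448,  0.04493864]), 'grasp_force': 0.0, 'grip_width': 1.002387571640445}
0.025
scene [[390.96712277   0.         287.05038394]
 [  0.         390.96712277 209.78887063]
 [  0.           0.           1.        ]] [[ 0.97117817 -0.2381305  -0.01033623]
 [-0.22678698 -0.90983071 -0.34752805]
 [ 0.07335281  0.33985577 -0.93761262]] [-0.50984858  0.15876203  1.03571788]
top [[385.88943324   0.         281.16605593]
 [  0.         385.88943324 207.33923015]
 [  0.           0.           1.        ]] [[-0.06787764 -0.99768312 -0.00458434]
 [-0.97443691  0.06728102 -0.21435011]
 [ 0.21416193 -0.01008243 -0.97674614]] [0.00938304 0.54030985 1.02440783]
```

View pics/scene0.png

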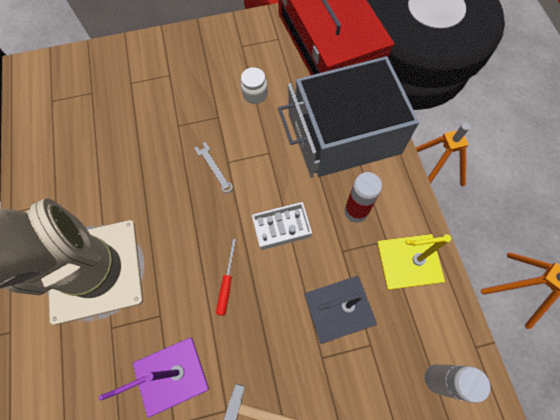

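View pics/top0.png

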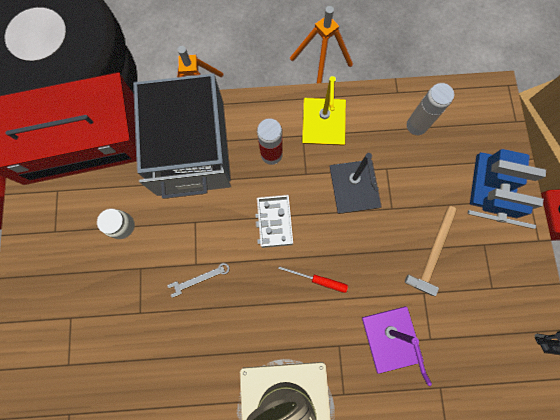

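Seen: cabinet at scene (355,115) / top (180,135), its handle at scene (290,122) / top (187,187). Red-labelled can at scene (362,197) / top (270,142); the grey can at top (430,108) and the white jar are not it. Candidates for the stand: purple at top (390,340), yellow at top (324,115), dark grey at top (355,185) / scene (340,308). I choose the dark grey one.

```bash
cat > h.py <<'E'
import numpy as np,cv2
def load(f): return dict(np.load(f))
def cloud(c):
    v,u=np.indices(c["depth"].shape); d=c["depth"].astype(float); K=c["K"]
    p=np.stack([(u-K[0,2])/K[0,0]*d,(v-K[1,2])/K[1,1]*d,d],-1)
    w=(p-c["t"])@c["R"]; w[d<=0]=np.nan; return w
def proj(c,X):
    p=np.atleast_2d(X)@c["R"].T+c["t"]; q=p@c["K"].T; return q[:,:2]/q[:,2:]
def rect(xy):
    (c,s,a)=cv2.minAreaRect((xy*1000).astype(np.float32)); return np.array(c)/1000,np.array(s)/1000,a
def ray(c,uv,z):
    d=np.linalg.inv(c["K"])@np.array([*uv,1.]); o=-c["R"].T@c["t"]; d=c["R"].T@d
    return o+d*(z-o[2])/d[2]
E
python3 - <<'E'
from h import *
S=load("pics/scene0.npz");T=load("pics/top0.npz")
for n,c,bx,sb,cb,hb in(("scene",S,(290,60,425,175),(300,275,380,345),(340,165,390,225),(275,80,320,160)),("top",T,(130,70,235,200),(325,145,385,215),(255,115,285,165),(150,165,215,200))):
    w=cloud(c); print(n,"cam",-c["R"].T@c["t"])
    def sub(b): q=w[b[1]:b[3],b[0]:b[2]].reshape(-1,3); return q[~np.isnan(q[:,0])]
    q=sub(bx); q=q[abs(q[:,2]-.165)<.006]; print("cabtop",len(q),rect(q[:,:2]),q[:,2].mean())
    q=sub(hb); q=q[abs(q[:,2]-.135)<.012]; print("handle",len(q),rect(q[:,:2]))
    q=sub(sb); b=q[abs(q[:,2]-.012)<.005]; print("base",len(b),rect(b[:,:2]))
    for lo,hi in((.03,.1),(.1,.18),(.18,.2),(.2,.24)):
        b=q[(q[:,2]>lo)&(q[:,2]<hi)]; print(lo,len(b),b.mean(0) if len(b) else"",b.min(0) if len(b) else "",b.max(0) if len(b) else "")
    q=sub(cb); b=q[q[:,2]>.17]; print("can top",len(b),rect(b[:,:2]),b[:,2].max())
a=cv2.resize(S["color"][265:350,300:390,::-1],None,fx=4.4,fy=4.4,interpolation=2)
b=cv2.resize(T["color"][140:225,318:408,::-1],None,fx=4.4,fy=4.4,interpolation=2)
cv2.imwrite("pics/stand.png",np.hstack([a,b]))
E
```

```text
scene cam [ 0.45518616 -0.32895863  1.0210065 ]
cabtop 6975 (array([0.75877325, 0.25177386]), array([0.28261612, 0.26049997]), 2.6219899654388428) 0.16746536083940516
handle 408 (array([0.60120447, 0.22976295]), array([0.22421992, 0.06909883]), 86.53397369384766)
base 2715 (array([ 0.60065588, -0.23795865]), array([0.15034735, 0.15623682]), 4.040924072265625)
0.03 34 [ 0.61551264 -0.25244939  0.06569203] [ 0.61313949 -0.25775265  0.03281886] [ 0.62281425 -0.24480387  0.09732647]
0.1 37 [ 0.61647749 -0.25453204  0.13789427] [ 0.61332119 -0.25764621  0.10195367] [ 0.62326761 -0.24882068  0.17631955]
0.18 7 [ 0.61816067 -0.25589659  0.19052105] [ 0.61486494 -0.25729665  0.18235528] [ 0.62403456 -0.2540079   0.1974208 ]
0.2 263 [ 0.5824531  -0.25256896  0.21437097] [ 0.52933297 -0.26032534  0.20117686] [ 0.62864107 -0.24190907  0.23015085]
can top 623 (array([ 0.71807294, -0.01121179]), array([0.06267553, 0.06183743]), 2.3388426303863525) 0.1953295779633913
top cam [ 0.3077456  -0.01666277  1.11644489]
cabtop 6571 (array([0.75779596, 0.23414824]), array([0.28559872, 0.22169633]), 3.072960615158081) 0.16806039851093177
handle 448 (array([0.5934823 , 0.22940421]), array([0.04725297, 0.17313434]), 3.0615572929382324)
base 1765 (array([ 0.6186203 , -0.24927155]), array([0.16534192, 0.20818869]), 81.12384796142578)
0.03 48 [ 0.61594696 -0.24594436  0.0642588 ] [ 0.61204854 -0.25526356  0.03015723] [ 0.62851206 -0.24109857  0.0992496 ]
0.1 67 [ 0.61559815 -0.24625517  0.14034861] [ 0.61192208 -0.25549755  0.10021883] [ 0.6232181  -0.24137786  0.17900044]
0.18 17 [ 0.61604732 -0.24490674  0.18900324] [ 0.61168031 -0.25028122  0.18010519] [ 0.62539887 -0.24143033  0.19762794]
0.2 180 [ 0.58238315 -0.25110474  0.2146135 ] [ 0.5290384  -0.25988384  0.20061571] [ 0.62730084 -0.24105579  0.23098407]
can top 505 (array([ 0.71559625, -0.00953449]), array([0.06171893, 0.06170191]), 51.31138610839844) 0.19472733114023721
```

View pics/stand.png

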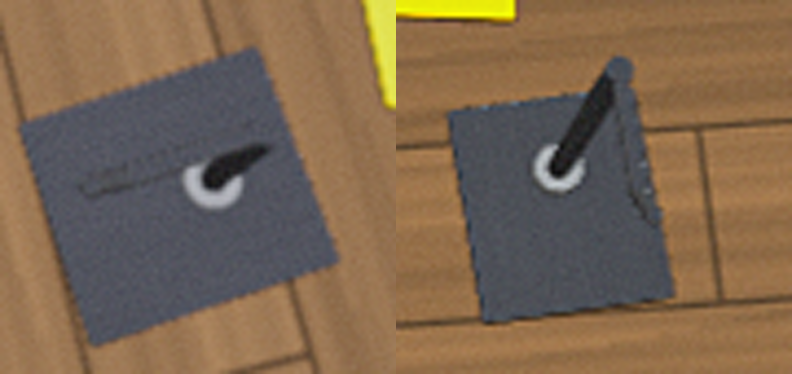

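The crop shows the dark-grey stand and its dark hook bar running from the post top (crop right (620,70)) towards world -x, ending in an upturned tip at (650,215). This is the right stand. Next I'll fit the hook and handle precisely.

Run:
```python
from h import *
S=load("pics/scene0.npz");T=load("pics/top0.npz")
for n,c,sb,hb,cb in(("scene",S,(300,275,380,345),(275,80,330,170),(285,60,425,175)),("top",T,(325,145,385,215),(140,160,225,205),(130,70,235,200))):
    w=cloud(c)
    def sub(b): q=w[b[1]:b[3],b[0]:b[2]].reshape(-1,3); return q[~np.isnan(q[:,0])]
    q=sub(sb); q=q[q[:,2]>.2]; h=q[q[:,0]<.605]
    p=np.polyfit(h[:,0],h[:,1],1); print(n,"hook y=",p,"at .55",np.polyval(p,.55),"yaw",np.arctan(p[0]))
    for x in np.arange(.525,.635,.008):
        k=q[abs(q[:,0]-x)<.004]
        if len(k): print("  %.3f y %.4f zmax %.4f n%d"%(x,k[:,1].mean(),k[:,2].max(),len(k)))
    q=sub(cb); t=q[abs(q[:,2]-.166)<.005]; t=t[t[:,0]>.63]
    # clean: front edge of top and sides
    for x in np.arange(.62,.9,.03):
        k=t[abs(t[:,0]-x)<.004]
        if len(k): print("  cab x %.3f y %.4f..%.4f"%(x,k[:,1].min(),k[:,1].max()))
    for y in np.arange(.14,.36,.03):
        k=t[abs(t[:,1]-y)<.004]
        if len(k): print("  cab y %.3f x %.4f..%.4f"%(y,k[:,0].min(),k[:,0].max()))
    q=sub(hb); k=q[(q[:,2]>.12)&(q[:,2]<.15)&(q[:,0]<.61)]
    print("handle n",len(k),k.mean(0),k.min(0),k.max(0)); 
    for y in np.arange(.16,.32,.01):
        j=k[abs(k[:,1]-y)<.005]
        if len(j): print("  hy %.3f x %.4f..%.4f z %.4f n%d"%(y,j[:,0].min(),j[:,0].max(),j[:,2].mean(),len(j)))
```

```text
scene hook y= [ 0.07061124 -0.29366298] at .55 -0.25482679541906716 yaw 0.07049423292139428
  0.533 y -0.2560 zmax 0.2302 n19
  0.541 y -0.2557 zmax 0.2256 n19
  0.549 y -0.2550 zmax 0.2186 n17
  0.557 y -0.2540 zmax 0.2137 n21
  0.565 y -0.2536 zmax 0.2140 n20
  0.573 y -0.2531 zmax 0.2135 n20
  0.581 y -0.2528 zmax 0.2146 n19
  0.589 y -0.2521 zmax 0.2160 n19
  0.597 y -0.2516 zmax 0.2156 n21
  0.605 y -0.2509 zmax 0.2169 n19
  0.613 y -0.2504 zmax 0.2179 n26
  0.621 y -0.2498 zmax 0.2178 n32
  0.629 y -0.2500 zmax 0.2171 n11
  cab x 0.650 y 0.1186..0.3387
  cab x 0.680 y 0.1184..0.3401
  cab x 0.710 y 0.1204..0.3437
  cab x 0.740 y 0.1221..0.3680
  cab x 0.770 y 0.1238..0.3700
  cab x 0.800 y 0.1254..0.3473
  cab x 0.830 y 0.1269..0.3466
  cab x 0.860 y 0.1287..0.3451
  cab x 0.890 y 0.1299..0.3392
  cab y 0.140 x 0.6442..0.9045
  cab y 0.170 x 0.6428..0.9038
  cab y 0.200 x 0.6409..0.9025
  cab y 0.230 x 0.6398..0.8999
  cab y 0.260 x 0.6383..0.8963
  cab y 0.290 x 0.6364..0.8976
  cab y 0.320 x 0.6346..0.8946
  cab y 0.350 x 0.8016..0.8522
handle n 235 [0.58321689 0.22307025 0.1
[... 1697 characters left out ...]
59..0.8916
handle n 260 [0.58207092 0.22609152 0.13912233] [0.56747041 0.16424584 0.13225392] [0.60995326 0.33436621 0.14479581]
  hy 0.160 x 0.5769..0.5822 z 0.1372 n3
  hy 0.170 x 0.5744..0.6097 z 0.1392 n51
  hy 0.180 x 0.5723..0.5836 z 0.1390 n14
  hy 0.190 x 0.5728..0.5815 z 0.1388 n15
  hy 0.200 x 0.5719..0.5820 z 0.1389 n15
  hy 0.210 x 0.5717..0.5806 z 0.1399 n16
  hy 0.220 x 0.5713..0.5805 z 0.1397 n14
  hy 0.230 x 0.5700..0.5782 z 0.1395 n12
  hy 0.240 x 0.5711..0.5792 z 0.1393 n16
  hy 0.250 x 0.5694..0.5773 z 0.1394 n15
  hy 0.260 x 0.5691..0.5787 z 0.1389 n14
  hy 0.270 x 0.5681..0.5931 z 0.1385 n18
  hy 0.280 x 0.5675..0.6097 z 0.1392 n53
  hy 0.290 x 0.5963..0.6071 z 0.1365 n3
```

Handle is at about (0.576, 0.227, 0.135) and the unit's yaw is about 0.056. Hook seat is at about (0.551, -0.254) with yaw 0.068. I'll raise the tool, transit and turn so it closes along the unit's x.

>>> {"name": "jog_arm", "arguments": {
  "increments": [
    [0,0,-0.04,0,0,0,1],
    [0,0,-0.08,0,0,0,1],
    [0.03,-0.03,-0.1,0,0,0,1],
    [0.055,-0.06,-0.1,0,0,0,1],
    [0.08,-0.085,-0.1,0,0,0,1]
  ]
}}

```text
clock: 0.52
position: [0.2379, -0.4904, 0.3576]
ee_rot: [0.989, 0.15, 0.0, 0.001]
ft_force: [1.2, -0.3, 0.2]
grip_width: 1.001
grasp_force: 0.0
```

>>> {"name": "jog_arm", "arguments": {
  "increments": [
    [0.027,-0.029,0,0,0,0,1],
    [0.054,-0.058,0,0,0,0,1],
    [0.081,-0.087,0,0,0,0,1],
    [0.108,-0.116,0,0,0,0,1],
    [0.135,-0.145,0,0,0,0,1]
  ]
}}

```text
clock: 0.93
position: [0.3233, -0.311, 0.3561]
ee_rot: [0.989, 0.151, -0.0, 0.0]
ft_force: [0.8, -0.6, 0.1]
grip_width: 0.998
grasp_force: 0.0
```

>>> {"name": "jog_arm", "arguments": {
  "increments": [
    [0.027,-0.029,0,0,0,0,1],
    [0.054,-0.058,0,0,0,0,1],
    [0.081,-0.087,0,0,0,0,1],
    [0.108,-0.116,0,0,0,0,1],
    [0.135,-0.145,0,0,0,0,1]
  ]
}}

```text
clock: 1.35
position: [0.4088, -0.1323, 0.3562]
ee_rot: [0.989, 0.151, -0.0, 0.0]
ft_force: [0.7, -1.2, -0.8]
grip_width: 0.998
grasp_force: 0.0
```

>>> {"name": "jog_arm", "arguments": {
  "increments": [
    [0.027,-0.029,0,0,0,0,1],
    [0.054,-0.058,0,0,0,0,1],
    [0.081,-0.087,0,0,0,0,1],
    [0.108,-0.116,0,0,0,0,1],
    [0.135,-0.145,0,0,0,0,1]
  ]
}}

```text
clock: 1.77
position: [0.4945, 0.0462, 0.3564]
ee_rot: [0.989, 0.151, 0.0, 0.0]
ft_force: [0.4, -1.2, 0.2]
grip_width: 1.003
grasp_force: 0.0
```

>>> {"name": "jog_arm", "arguments": {
  "increments": [
    [0,0,0,0,0,-0.12,0],
    [0,0,0,0,0,-0.24,0],
    [0,0,0,0,0,-0.36,0],
    [0,0,0,0,0,-0.48,0],
    [0,0,0,0,0,-0.6,0]
  ]
}}

```text
clock: 2.18
position: [0.4941, 0.0444, 0.3559]
ee_rot: [0.898, 0.439, -0.0, -0.0]
ft_force: [0.8, -0.1, 1.2]
grip_width: 0.5
grasp_force: 0.0
```

>>> {"name": "jog_arm", "arguments": {
  "increments": [
    [0,0,0,0,0,-0.12,0],
    [0,0,0,0,0,-0.24,0],
    [0,0,0,0,0,-0.36,0],
    [0,0,0,0,0,-0.48,0],
    [0,0,0,0,0,-0.6,0]
  ]
}}

```text
clock: 2.6
position: [0.4941, 0.0443, 0.356]
ee_rot: [0.729, 0.685, -0.0, -0.0]
ft_force: [-0.0, 0.1, 0.2]
grip_width: 0.499
grasp_force: 0.0
```

```bash
cat > g.py <<'E'
import sys,numpy as np
from scipy.spatial.transform import Rotation as R
from workcell import get_obs
def go(p,a,o=None):
    """increment to TCP p, tool down, closing axis (tool y) at world angle a"""
    o=o or get_obs(); Q=R.from_quat(o["ee_rot"])
    y=np.array([np.cos(a),np.sin(a),0]); z=np.array([0,0,-1.]); T=R.from_matrix(np.stack([np.cross(y,z),y,z],1))
    return np.round(Q.inv().apply(np.array(p)-o["position"]),4),np.round((Q.inv()*T).as_rotvec(),4)
if __name__=="__main__":
    v=list(map(float,sys.argv[1:])); print(go(v[:3],v[3]))
E
python3 g.py .576 .227 .25 .056; python3 g.py .576 .227 .138 .056
```

```text
(array([0.1874, 0.0705, 0.1059]), array([-6.00e-04,  1.00e-04, -1.18e-01]))
(array([0.1874, 0.0706, 0.2179]), array([-6.00e-04,  1.00e-04, -1.18e-01]))
```

>>> {"name": "jog_arm", "arguments": {
  "increments": [
    [0.035,0.014,0.01,0,0,-0.03,-0.2],
    [0.07,0.028,0.02,0,0,-0.06,-0.2],
    [0.105,0.042,0.04,0,0,-0.1,-0.2],
    [0.14,0.054,0.06,0,0,-0.118,-0.2],
    [0.17,0.065,0.08,0,0,-0.118,-0.2]
  ]
}}

```text
clock: 3.02
position: [0.5712, 0.2115, 0.275]
ee_rot: [0.689, 0.725, 0.0, -0.0]
ft_force: [0.8, -0.6, 0.6]
grip_width: 0.4
grasp_force: 0.0
```

```bash
python3 g.py .576 .227 .138 .056
```

```text
(array([0.0152, 0.0056, 0.137 ]), array([-0.0002, -0.0003, -0.005 ]))
```

>>> {"name": "jog_arm", "arguments": {
  "increments": [
    [0.015,0.005,0.035,0,0,0,-0.2],
    [0.015,0.005,0.07,0,0,0,-0.2],
    [0.015,0.005,0.1,0,0,0,-0.2],
    [0.015,0.005,0.125,0,0,0,-0.2],
    [0.015,0.005,0.137,0,0,0,-0.2]
  ]
}}

```text
clock: 3.43
position: [0.5739, 0.2241, 0.1363]
ee_rot: [0.689, 0.725, -0.002, -0.001]
ft_force: [-7.0, -16.8, 78.6]
grip_width: 0.398
grasp_force: 21.9
```

>>> {"name": "jog_arm", "arguments": {
  "increments": [
    [0,0,0,0,0,0,-1],
    [0,0,0,0,0,0,-1],
    [0,0,0,0,0,0,-1],
    [0,0,0,0,0,0,-1],
    [0,0,0,0,0,0,-1]
  ],
  "grip_force": 60
}}

```text
clock: 3.85
position: [0.5752, 0.2248, 0.1397]
ee_rot: [0.689, 0.725, 0.0, 0.0]
ft_force: [1.7, 0.3, -1.4]
grip_width: 0.094
grasp_force: 58.5
```

The gripper holds something handle-sized. Pulling the drawer 140 mm.

>>> {"name": "jog_arm", "arguments": {
  "increments": [
    [0,-0.015,0,0,0,0,-1],
    [0,-0.035,0,0,0,0,-1],
    [0,-0.055,0,0,0,0,-1],
    [0,-0.075,0,0,0,0,-1],
    [0,-0.095,0,0,0,0,-1]
  ]
}}

```text
clock: 4.27
position: [0.4799, 0.2199, 0.1396]
ee_rot: [0.689, 0.724, 0.001, 0.001]
ft_force: [2.9, 0.8, 3.3]
grip_width: 0.094
grasp_force: 60.7
```

>>> {"name": "jog_arm", "arguments": {
  "increments": [
    [0,-0.015,0,0,0,0,-1],
    [0,-0.03,0,0,0,0,-1],
    [0,-0.042,0,0,0,0,-1],
    [0,-0.045,0,0,0,0,-1],
    [0,-0.045,0,0,0,0,-1]
  ]
}}

```text
clock: 4.68
position: [0.4346, 0.2175, 0.1396]
ee_rot: [0.689, 0.725, -0.0, 0.001]
ft_force: [-2.4, -0.6, 2.3]
grip_width: 0.094
grasp_force: 60.7
```

Run:
```python
from workcell import get_obs,optics
from h import *
o=get_obs(); print(o["ft_force"],o["position"])
c=optics.camera("top"); np.savez("pics/top1.npz",**c)
s=optics.camera("scene"); np.savez("pics/scene1.npz",**s)
a=cv2.resize(c["color"][60:280,110:310,::-1],None,fx=2,fy=2);b=cv2.resize(s["color"][30:250,240:440,::-1],None,fx=2,fy=2)
cv2.imwrite("pics/open.png",np.hstack([a,b]))
```

```text
[-2.43284293 -0.55691962  2.33303803] [0.43460078 0.21754365 0.13962652]
```

View pics/open.png

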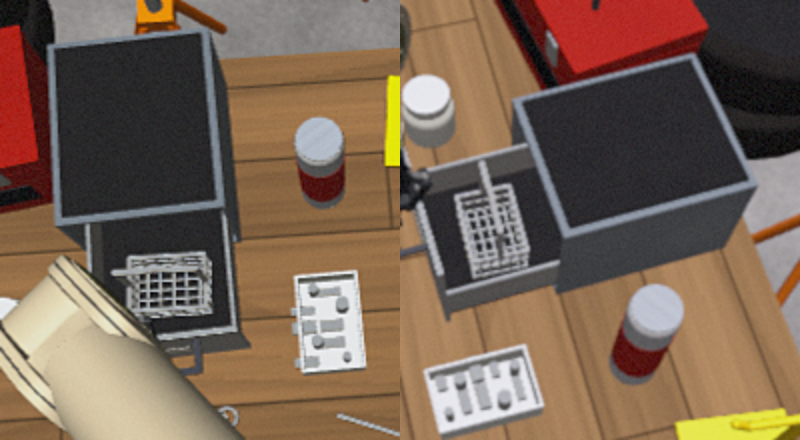

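The drawer is open about 150 mm. The basket sits inside with its bail along the unit's y (left crop around (165,275)). Releasing the handle, rising and measuring the bail.

>>> {"name": "jog_arm", "arguments": {
  "increments": [
    [0,0,0,0,0,0,-0.2],
    [0,0,0,0,0,0,-0.2],
    [0,0,0,0,0,0,-0.2],
    [0,0,-0.03,0,0,0,-0.2],
    [0,0,-0.07,0,0,0,-0.2]
  ]
}}

```text
clock: 5.2
position: [0.4336, 0.2171, 0.2077]
ee_rot: [0.689, 0.725, -0.002, -0.002]
ft_force: [1.3, 0.4, 0.4]
grip_width: 0.4
grasp_force: 0.0
```

>>> {"name": "jog_arm", "arguments": {
  "increments": [
    [0,0,-0.04,0,0,0,0],
    [0,0,-0.08,0,0,0,0],
    [-0.03,-0.02,-0.1,0,0,0,0],
    [-0.07,-0.02,-0.1,0,0,0,0],
    [-0.11,-0.02,-0.1,0,0,0,0]
  ]
}}

```text
clock: 5.62
position: [0.4207, 0.107, 0.3111]
ee_rot: [0.688, 0.726, 0.001, 0.002]
ft_force: [1.3, -1.4, -1.3]
grip_width: 0.502
grasp_force: 0.0
```

Run:
```python
from workcell import get_obs,optics
from h import *
o=get_obs(); print(o["ft_force"],o["position"])
ims=[]
for n in("top","scene"):
    c=optics.camera(n); np.savez(f"pics/{n}2.npz",**c); w=cloud(c).reshape(-1,3)
    m=(w[:,0]>.5)&(w[:,0]<.62)&(w[:,1]>.13)&(w[:,1]<.32)&(w[:,2]>.1)&(w[:,2]<.155)
    q=w[m]; print(n,len(q)); k=q[(q[:,2]>.122)]
    if len(k)<5: continue
    p=np.polyfit(k[:,1],k[:,0],1); print("bail x=f(y)",p, k.mean(0))
    for y in np.arange(.15,.31,.008):
        j=k[abs(k[:,1]-y)<.004]
        if len(j): print("  y %.3f x %.4f z %.4f zmax %.4f n%d"%(y,j[:,0].mean(),j[:,2].mean(),j[:,2].max(),len(j)))
c=load("pics/top2.npz"); s=load("pics/scene2.npz")
a=cv2.resize(c["color"][140:250,150:250,::-1],None,fx=4,fy=4);b=cv2.resize(s["color"][70:180,240:340,::-1],None,fx=4,fy=4)
cv2.imwrite("pics/bail.png",np.hstack([a,b]))
```

```text
[ 1.27919756 -1.41539963 -1.28101557] [0.42067652 0.1069965  0.31109674]
top 0
scene 154
bail x=f(y) [0.01113434 0.57266083] [0.57501461 0.21139887 0.13769416]
  y 0.158 x 0.5742 z 0.1293 zmax 0.1367 n7
  y 0.166 x 0.5741 z 0.1355 zmax 0.1402 n11
  y 0.174 x 0.5744 z 0.1365 zmax 0.1389 n11
  y 0.182 x 0.5749 z 0.1362 zmax 0.1393 n9
  y 0.190 x 0.5749 z 0.1373 zmax 0.1395 n9
  y 0.198 x 0.5756 z 0.1373 zmax 0.1402 n9
  y 0.206 x 0.5751 z 0.1399 zmax 0.1438 n14
  y 0.214 x 0.5754 z 0.1457 zmax 0.1477 n11
  y 0.222 x 0.5755 z 0.1437 zmax 0.1450 n6
  y 0.230 x 0.5739 z 0.1391 zmax 0.1414 n7
  y 0.238 x 0.5755 z 0.1375 zmax 0.1413 n8
  y 0.246 x 0.5753 z 0.1359 zmax 0.1404 n9
  y 0.254 x 0.5748 z 0.1360 zmax 0.1378 n7
  y 0.262 x 0.5762 z 0.1360 zmax 0.1375 n10
  y 0.270 x 0.5753 z 0.1374 zmax 0.1402 n7
```

View pics/bail.png

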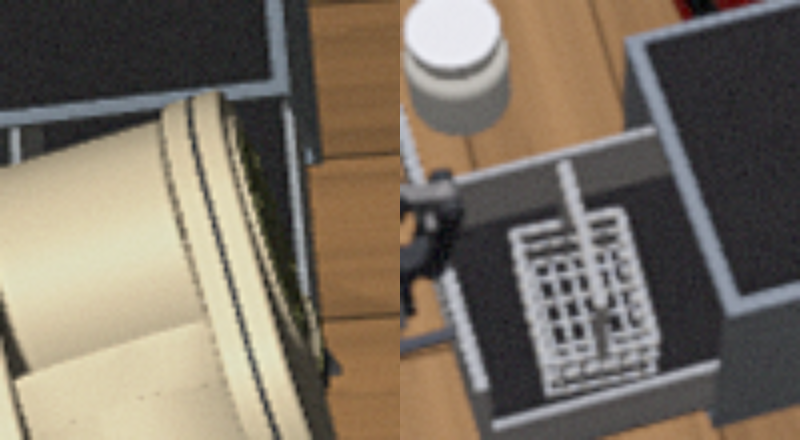

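Run:
```python
from h import *
from g import go
c=load("pics/top1.npz"); w=cloud(c).reshape(-1,3)
m=(w[:,0]>.5)&(w[:,0]<.62)&(w[:,1]>.13)&(w[:,1]<.32)&(w[:,2]>.125)&(w[:,2]<.155); q=w[m]
print(len(q),np.polyfit(q[:,1],q[:,0],1),q.mean(0),q.min(0),q.max(0)); j=q[q[:,2]>.142]; print("kink",j.mean(0))
f=q[q[:,2]<.141]; print("flat x",f[:,0].mean(),f[:,1].min(),f[:,1].max())
print(go([.5755,.183,.27],-.011)); print(go([.5755,.183,.138],-.011))
```

```text
149 [0.00795725 0.57090054] [0.57262609 0.21685204 0.13819515] [0.56817253 0.15956525 0.12505248] [0.57832711 0.27259961 0.14791707]
kink [0.57296    0.21797131 0.14510778]
flat x 0.5725879043935379 0.1595652541440417 0.27259960591066795
(array([0.076 , 0.1573, 0.0394]), array([0.0009, 0.0022, 0.0521]))
(array([0.0763, 0.1572, 0.1714]), array([0.0009, 0.0022, 0.0521]))
```

>>> {"name": "jog_arm", "arguments": {
  "increments": [
    [0.015,0.035,0.0,0,0,0.02,0.2],
    [0.03,0.07,0.01,0,0,0.04,0.2],
    [0.05,0.105,0.02,0,0,0.052,0.2],
    [0.065,0.135,0.03,0,0,0.052,0.2],
    [0.076,0.1555,0.04,0,0,0.052,0.2]
  ]
}}

```text
clock: 6.13
position: [0.5747, 0.1919, 0.2669]
ee_rot: [0.708, 0.706, -0.0, -0.001]
ft_force: [0.3, -1.2, 0.8]
grip_width: 0.599
grasp_force: 0.0
```

>>> {"name": "jog_arm", "arguments": {
  "increments": [
    [0,0,0.03,0,0,0,0.2],
    [0,0,0.06,0,0,0,0.2],
    [0,0,0.085,0,0,0,0.2],
    [0,0,0.095,0,0,0,0.2],
    [0,0,0.1,0,0,0,0.2]
  ]
}}

```text
clock: 6.55
position: [0.5716, 0.1903, 0.1675]
ee_rot: [0.708, 0.706, -0.001, -0.001]
ft_force: [-0.2, -0.2, 0.5]
grip_width: 0.6
grasp_force: 0.0
```

Run:
```python
from workcell import get_obs,optics
from h import *
from g import go
c=optics.camera("wrist"); s=optics.camera("scene")
w=cloud(c).reshape(-1,3)
m=(w[:,0]>.53)&(w[:,0]<.61)&(w[:,1]>.13)&(w[:,1]<.3)&(w[:,2]>.125)&(w[:,2]<.155); q=w[m]
if len(q): print(len(q),np.polyfit(q[:,1],q[:,0],1),q.mean(0),q.min(0),q.max(0))
print(get_obs()["ft_force"],go([.574,.184,.138],-.011))
cv2.imwrite("pics/pre.png",np.hstack([c["color"][:,:,::-1][::1,::1][:, 80:480],cv2.resize(s["color"][60:165,240:340,::-1],(400,420))]))
```

```text
3843 [0.01304559 0.57096263] [0.5738581  0.22195056 0.13983348] [0.53432069 0.16132118 0.13182775] [0.6092009  0.27471739 0.15499249]
[-0.16833285 -0.47849209  0.71577868] (array([-0.0067,  0.0018,  0.0315]), array([-0.0003, -0.0002,  0.0088]))
```

View pics/pre.png

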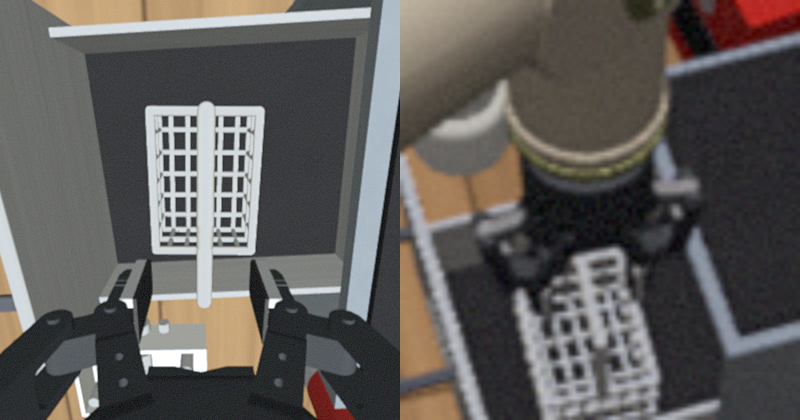

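The wrist view shows the bail (column ~205) centred between the open fingers. Descending slowly with a small correction.

>>> {"name": "jog_arm", "arguments": {
  "increments": [
    [-0.004,0.001,0.005,0,0,0,0.2],
    [-0.0065,0.0018,0.012,0,0,0,0.2],
    [-0.0065,0.0018,0.02,0,0,0,0.2],
    [-0.0065,0.0018,0.027,0,0,0,0.2],
    [-0.0065,0.0018,0.03,0,0,0,0.2]
  ]
}}

```text
clock: 7.07
position: [0.5736, 0.1837, 0.1381]
ee_rot: [0.708, 0.706, -0.001, -0.0]
ft_force: [-0.9, -0.6, 0.2]
grip_width: 0.598
grasp_force: 0.0
```

>>> {"name": "jog_arm", "arguments": {
  "increments": [
    [0,0,0,0,0,0,-0.4],
    [0,0,0,0,0,0,-1],
    [0,0,0,0,0,0,-1],
    [0,0,0,0,0,0,-1],
    [0,0,0,0,0,0,-1]
  ],
  "grip_force": 90
}}

```text
clock: 7.48
position: [0.574, 0.1844, 0.1398]
ee_rot: [0.708, 0.706, 0.0, 0.0]
ft_force: [-0.5, -0.2, 2.3]
grip_width: 0.071
grasp_force: 87.9
```

>>> {"name": "jog_arm", "arguments": {
  "increments": [
    [0,0,0,0,0,0,-1],
    [0,0,-0.005,0,0,0,-1],
    [0,0,-0.01,0,0,0,-1],
    [0,0,-0.018,0,0,0,-1],
    [0,0,-0.03,0,0,0,-1]
  ]
}}

```text
clock: 7.9
position: [0.5734, 0.1838, 0.1693]
ee_rot: [0.708, 0.706, -0.001, -0.0]
ft_force: [0.2, 0.2, -2.9]
grip_width: 0.07
grasp_force: 87.9
```

>>> {"name": "jog_arm", "arguments": {
  "increments": [
    [0,0,-0.025,0,0,0,-1],
    [0,0,-0.055,0,0,0,-1],
    [0,0,-0.085,0,0,0,-1],
    [0,0,-0.115,0,0,0,-1],
    [0,0,-0.14,0,0,0,-1]
  ]
}}

```text
clock: 8.32
position: [0.5738, 0.1845, 0.3128]
ee_rot: [0.708, 0.707, 0.001, 0.001]
ft_force: [0.3, 0.4, -1.7]
grip_width: 0.069
grasp_force: 88.0
```

>>> {"name": "jog_arm", "arguments": {
  "increments": [
    [0,0,-0.01,0,0,0,-1],
    [0,0,-0.02,0,0,0,-1],
    [0,-0.02,-0.02,0,0,0,-1],
    [0,-0.05,-0.02,0,0,0,-1],
    [0,-0.08,-0.02,0,0,0,-1]
  ]
}}

```text
clock: 8.73
position: [0.4928, 0.1841, 0.3278]
ee_rot: [0.708, 0.706, -0.001, -0.001]
ft_force: [-0.7, -0.1, -1.4]
grip_width: 0.071
grasp_force: 88.1
```

>>> {"name": "jog_arm", "arguments": {
  "increments": [
    [-0.015,-0.02,0,0,0,0,-1],
    [-0.04,-0.03,0,0,0,0,-1],
    [-0.07,-0.035,0,0,0,0,-1],
    [-0.105,-0.04,0,0,0,0,-1],
    [-0.14,-0.04,0,0,0,0,-1]
  ]
}}

```text
clock: 9.15
position: [0.4521, 0.0433, 0.3288]
ee_rot: [0.707, 0.707, -0.001, 0.0]
ft_force: [1.0, -1.0, -4.0]
grip_width: 0.074
grasp_force: 88.1
```

```bash
cat > m.py <<'E'
from workcell import get_obs,optics
from h import *
from scipy.spatial.transform import Rotation as R
o=get_obs(); P=o["position"]; print(P,o["ft_force"],o["grip_width"]); Q=R.from_quat(o["ee_rot"])
for n in("wrist","scene","top"):
    c=optics.camera(n); np.savez(f"pics/m_{n}.npz",**c); w=cloud(c).reshape(-1,3); l=Q.inv().apply(w-P)
    m=(abs(l[:,1])<.012)&(l[:,0]>.012)&(l[:,0]<.12)&(l[:,2]>-.03)&(l[:,2]<.02)
    q=l[m]
    print(n,len(q))
    if len(q)<8: continue
    for x in np.arange(.012,.1,.006):
        j=q[abs(q[:,0]-x)<.003]
        if len(j): print("  lx %.3f ly %.4f top(lz) %.4f n%d"%(x,j[:,1].mean(),np.percentile(j[:,2],10),len(j)))
E
python3 m.py
```

```text
[0.45210058 0.04330341 0.32880581] [ 1.03211154 -0.97931201 -3.97382195] 0.07413448568963928
wrist 4068
  lx 0.012 ly 0.0000 top(lz) -0.0217 n207
  lx 0.018 ly 0.0002 top(lz) -0.0004 n173
  lx 0.024 ly 0.0002 top(lz) -0.0038 n185
  lx 0.030 ly 0.0004 top(lz) -0.0071 n219
  lx 0.036 ly 0.0005 top(lz) -0.0073 n342
  lx 0.042 ly 0.0003 top(lz) -0.0043 n364
  lx 0.048 ly 0.0002 top(lz) -0.0005 n353
  lx 0.054 ly 0.0002 top(lz) 0.0024 n321
  lx 0.060 ly 0.0002 top(lz) 0.0024 n323
  lx 0.066 ly 0.0002 top(lz) 0.0024 n333
  lx 0.072 ly 0.0002 top(lz) 0.0026 n348
  lx 0.078 ly 0.0002 top(lz) 0.0027 n351
  lx 0.084 ly 0.0004 top(lz) 0.0027 n384
  lx 0.090 ly 0.0002 top(lz) 0.0031 n165
scene 0
top 0
```

The basket hangs level in the grip, with the kink at tool x +33 mm and 3.5 mm above the TCP. Next I go to the approach point in front of the hook.

```bash
python3 g.py .4455 -.2945 .2425 .068
```

```text
(array([-0.3355, -0.0049,  0.0864]), array([-0.0014,  0.0011, -0.0759]))
```

>>> {"name": "jog_arm", "arguments": {
  "increments": [
    [-0.035,0,0,0,0,-0.02,-1],
    [-0.07,-0.002,0.005,0,0,-0.04,-1],
    [-0.105,-0.003,0.015,0,0,-0.06,-1],
    [-0.14,-0.004,0.025,0,0,-0.076,-1],
    [-0.175,-0.005,0.035,0,0,-0.076,-1]
  ]
}}

```text
clock: 9.72
position: [0.448, -0.1312, 0.2934]
ee_rot: [0.679, 0.734, -0.0, -0.0]
ft_force: [1.0, 0.5, -3.0]
grip_width: 0.067
grasp_force: 88.1
```

```bash
python3 g.py .4455 -.2945 .2425 .068
```

```text
(array([-0.1626, -0.015 ,  0.0509]), array([-0.0006, -0.0001,  0.0088]))
```

>>> {"name": "jog_arm", "arguments": {
  "increments": [
    [-0.03,-0.004,0.008,0,0,0.009,-1],
    [-0.065,-0.008,0.02,0,0,0.009,-1],
    [-0.1,-0.012,0.032,0,0,0.009,-1],
    [-0.135,-0.015,0.045,0,0,0.009,-1],
    [-0.1626,-0.015,0.051,0,0,0.009,-1]
  ]
}}

```text
clock: 10.13
position: [0.4441, -0.2957, 0.2408]
ee_rot: [0.684, 0.729, -0.0, -0.001]
ft_force: [-0.2, 0.2, -2.2]
grip_width: 0.067
grasp_force: 88.0
```

>>> {"name": "jog_arm", "arguments": {
  "increments": [
    [0,0,0,0,0,0,-1],
    [0,0,0,0,0,0,-1],
    [0,0,0,0,0,0,-1]
  ]
}}

```text
clock: 10.38
position: [0.4458, -0.2925, 0.2427]
ee_rot: [0.683, 0.73, 0.0, -0.001]
ft_force: [0.2, 0.4, -2.5]
grip_width: 0.069
grasp_force: 88.0
```

```bash
python3 g.py .555 -.287 .2425 .068; python3 m.py
python3 - <<'E'
from h import *
from workcell import get_obs
from scipy.spatial.transform import Rotation as R
o=get_obs();c=load("pics/m_wrist.npz");w=cloud(c).reshape(-1,3)
q=w[(w[:,0]>.5)&(w[:,0]<.66)&(abs(w[:,1]+.25)<.05)&(w[:,2]>.195)&(w[:,2]<.25)]
print("wrist hook",len(q))
for x in np.arange(.523,.635,.008):
    k=q[abs(q[:,0]-x)<.004]
    if len(k)>3: print("  %.3f y %.4f (%.4f..%.4f) zmax %.4f n%d"%(x,k[:,1].mean(),k[:,1].min(),k[:,1].max(),k[:,2].max(),len(k)))
s=load("pics/m_scene.npz")
cv2.imwrite("pics/app.png",np.hstack([c["color"][:,80:480,::-1],cv2.resize(s["color"][235:355,270:384,::-1],(400,420))]))
E
```

```text
(array([-0.0018,  0.1093,  0.0002]), array([-0.0004, -0.0017, -0.0014]))
[ 0.44583382 -0.29249893  0.24270585] [ 0.15800225  0.37627862 -2.54635584] 0.06947897931960821
wrist 4130
  lx 0.012 ly 0.0000 top(lz) -0.0217 n222
  lx 0.018 ly 0.0001 top(lz) -0.0006 n172
  lx 0.024 ly 0.0001 top(lz) -0.0041 n188
  lx 0.030 ly 0.0001 top(lz) -0.0070 n218
  lx 0.036 ly 0.0001 top(lz) -0.0073 n363
  lx 0.042 ly 0.0001 top(lz) -0.0042 n371
  lx 0.048 ly 0.0001 top(lz) -0.0007 n359
  lx 0.054 ly 0.0002 top(lz) 0.0023 n323
  lx 0.060 ly 0.0001 top(lz) 0.0025 n323
  lx 0.066 ly 0.0001 top(lz) 0.0025 n336
  lx 0.072 ly 0.0001 top(lz) 0.0024 n339
  lx 0.078 ly 0.0002 top(lz) 0.0027 n357
  lx 0.084 ly 0.0003 top(lz) 0.0026 n390
  lx 0.090 ly 0.0002 top(lz) 0.0031 n169
scene 0
top 137
  lx 0.012 ly -0.0037 top(lz) -0.0217 n5
  lx 0.018 ly -0.0001 top(lz) -0.0006 n9
  lx 0.024 ly -0.0003 top(lz) -0.0058 n10
  lx 0.030 ly -0.0002 top(lz) -0.0099 n8
  lx 0.036 ly 0.0010 top(lz) -0.0107 n13
  lx 0.042 ly 0.0002 top(lz) -0.0057 n11
  lx 0.048 ly 0.0014 top(lz) -0.0031 n11
  lx 0.054 ly 0.0002 top(lz) -0.0005 n10
  lx 0.060 ly 0.0007 top(lz) -0.0007 n10
  lx 0.066 ly 0.0007 top(lz) -0.0002 n10
  lx 0.072 ly -0.0001 top(lz) 0.0000 n9
  lx 0.078 ly 0.0012 top(lz) -0.0001 n13
  lx 0.084 ly 0.0006 top(lz) 0.0022 n8
  lx 0.090 ly 0.0002 top(lz) 0.0015 n10
wrist hook 2084
  0.531 y -0.2543 (-0.2600..-0.2500) zmax 0.2291 n393
  0.539 y -0.2518 (-0.2578..-0.2494) zmax 0.2273 n168
  0.547 y -0.2512 (-0.2559..-0.2490) zmax 0.2196 n135
  0.555 y -0.2524 (-0.2580..-0.2484) zmax 0.2119 n270
  0.563 y -0.2522 (-0.2583..-0.2479) zmax 0.2127 n305
  0.571 y -0.2516 (-0.2571..-0.2472) zmax 0.2137 n303
  0.579 y -0.2509 (-0.2565..-0.2467) zmax 0.2141 n306
  0.587 y -0.2508 (-0.2567..-0.2462) zmax 0.2147 n202
```

View pics/app.png

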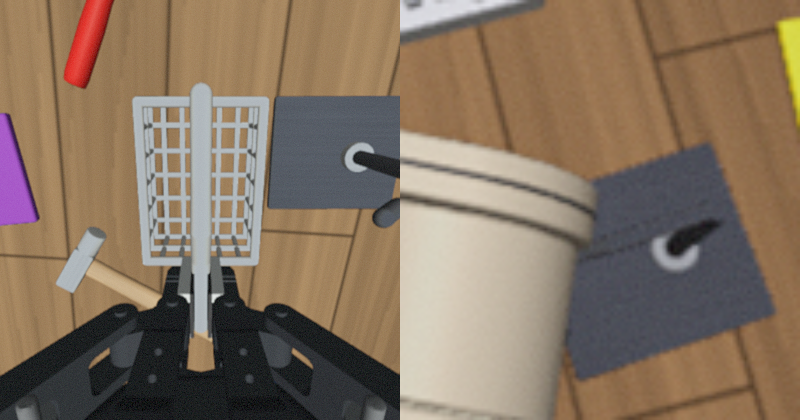

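The wrist view shows the level basket, the hook tip at (385,212) to its right, and a hook line matching my fit. Advancing over the tip.

>>> {"name": "jog_arm", "arguments": {
  "increments": [
    [-0.001,0.02,0,0,0,0,-1],
    [-0.0015,0.045,0,0,0,0,-1],
    [-0.0015,0.07,0,0,0,0,-1],
    [-0.0015,0.095,0,0,0,0,-1],
    [-0.0015,0.109,0,0,0,0,-1]
  ]
}}

```text
clock: 10.95
position: [0.5567, -0.2865, 0.2435]
ee_rot: [0.683, 0.731, 0.001, 0.0]
ft_force: [-0.5, 0.3, -2.4]
grip_width: 0.071
grasp_force: 88.2
```

>>> {"name": "jog_arm", "arguments": {
  "increments": [
    [0,0,0,0,0,0,-1],
    [0,0,0.006,0,0,0,-1],
    [0,0,0.012,0,0,0,-1],
    [0,0,0.018,0,0,0,-1],
    [0,0,0.022,0,0,0,-1]
  ]
}}

```text
clock: 11.37
position: [0.5531, -0.2886, 0.2203]
ee_rot: [0.684, 0.729, -0.001, -0.0]
ft_force: [-1.0, -0.2, -3.1]
grip_width: 0.065
grasp_force: 88.2
```

>>> {"name": "jog_arm", "arguments": {
  "increments": [
    [0,0,0.001,0,0,0,-1],
    [0,0,0.003,0,0,0,-1],
    [0,0,0.005,0,0,0,-1],
    [0,0,0.005,0,0,0,-1]
  ]
}}

```text
clock: 11.7
position: [0.554, -0.2884, 0.2161]
ee_rot: [0.684, 0.73, -0.0, -0.0]
ft_force: [-0.5, -0.7, -3.1]
grip_width: 0.074
grasp_force: 88.2
```

```bash
python3 g.py .555 -.2865 .211 .068
python3 - <<'E'
from workcell import get_obs
o=get_obs();print(o["ft_force"],o["torque"],o["position"])
E
```

```text
(array([0.0018, 0.0011, 0.0051]), array([-0.0002,  0.    , -0.0032]))
[-0.4993047  -0.66266663 -3.0596802 ] [-0.08158331  0.00020726  0.01275706] [ 0.55400691 -0.28839394  0.21609007]
```

>>> {"name": "jog_arm", "arguments": {
  "increments": [
    [0.0015,0.001,0.0,0,0,0,-1],
    [0.0015,0.001,0.0015,0,0,0,-1],
    [0.0015,0.001,0.003,0,0,0,-1],
    [0.0015,0.001,0.0035,0,0,0,-1],
    [0.0015,0.001,0.0035,0,0,0,-1]
  ]
}}

```text
clock: 12.12
position: [0.5555, -0.2867, 0.2131]
ee_rot: [0.684, 0.73, 0.0, 0.0]
ft_force: [0.9, 0.6, -1.2]
grip_width: 0.068
grasp_force: 88.5
```

>>> {"name": "jog_arm", "arguments": {
  "increments": [
    [0,0,0.001,0,0,0,-1],
    [0,0,0.002,0,0,0,-1],
    [0,0,0.002,0,0,0,-1],
    [0,0,0.002,0,0,0,-1]
  ]
}}

```text
clock: 12.45
position: [0.5556, -0.2868, 0.2119]
ee_rot: [0.684, 0.73, 0.0, 0.001]
ft_force: [0.9, 0.7, 6.1]
grip_width: 0.07
grasp_force: 89.2
```

Contact (+6 N): the kink rests on the hook. Easing off slightly, releasing and rising.

>>> {"name": "jog_arm", "arguments": {
  "increments": [
    [0,0,-0.0007,0,0,0,-1],
    [0,0,-0.0007,0,0,0,-1],
    [0,0,-0.0007,0,0,0,-0.7],
    [0,0,-0.0007,0,0,0,-0.4],
    [0,0,-0.0007,0,0,0,-0.3]
  ],
  "grip_force": 20
}}

```text
clock: 12.87
position: [0.5547, -0.2867, 0.211]
ee_rot: [0.684, 0.73, -0.0, -0.0]
ft_force: [-0.5, 0.3, 0.2]
grip_width: 0.347
grasp_force: 0.0
```

>>> {"name": "jog_arm", "arguments": {
  "increments": [
    [0,0,0,0,0,0,-0.2],
    [0,0,0,0,0,0,-0.2],
    [0,0,-0.01,0,0,0,-0.2],
    [0,0,-0.025,0,0,0,-0.2],
    [0,0,-0.045,0,0,0,-0.2]
  ]
}}

```text
clock: 13.28
position: [0.5545, -0.2866, 0.2565]
ee_rot: [0.684, 0.73, -0.0, -0.001]
ft_force: [0.6, -0.5, -0.2]
grip_width: 0.4
grasp_force: 0.0
```

>>> {"name": "jog_arm", "arguments": {
  "increments": [
    [0,0,-0.03,0,0,0,-0.2],
    [0,0,-0.06,0,0,0,-0.2],
    [-0.02,-0.03,-0.09,0,0,0,-0.2],
    [-0.04,-0.06,-0.1,0,0,0,-0.2],
    [-0.06,-0.09,-0.1,0,0,0,-0.2]
  ]
}}

```text
clock: 13.7
position: [0.4693, -0.3529, 0.3611]
ee_rot: [0.683, 0.73, 0.0, 0.003]
ft_force: [0.4, -1.2, 0.1]
grip_width: 0.4
grasp_force: 0.0
```

>>> {"name": "jog_arm", "arguments": {
  "increments": [
    [-0.03,-0.01,0,0,0,0,-0.2],
    [-0.06,-0.02,0,0,0,0,-0.2],
    [-0.09,-0.02,0,0,0,0,-0.2],
    [-0.12,-0.02,0,0,0,0,-0.2],
    [-0.14,-0.02,0,0,0,0,-0.2]
  ]
}}

```text
clock: 14.12
position: [0.457, -0.4964, 0.3568]
ee_rot: [0.685, 0.729, -0.0, 0.0]
ft_force: [0.2, 0.8, 0.1]
grip_width: 0.403
grasp_force: 0.0
```

```bash
cat > v.py <<'E'
from h import *
from workcell import optics,get_obs
import sys
k=sys.argv[1]; im=[]
print(get_obs()["clock"],get_obs()["position"])
for n,b in(("scene",(290,240,400,355)),("top",(320,130,430,245))):
    c=optics.camera(n); w=cloud(c).reshape(-1,3)
    im.append(cv2.resize(c["color"][b[1]:b[3],b[0]:b[2],::-1],(400,418)))
    q=w[(abs(w[:,0]-.552)<.035)&(abs(w[:,1]+.253)<.075)&(w[:,2]>.185)&(w[:,2]<.235)]
    f=q[(abs(q[:,1]+.253)>.022)]; print(n,len(f))
    if len(f)>6: print(" flat x=f(y)",np.polyfit(f[:,1],f[:,0],1)," z=f(y)",np.polyfit(f[:,1],f[:,2],1),"y",f[:,1].min(),f[:,1].max(),"mean",f.mean(0))
    r=w[(abs(w[:,0]-.552)<.06)&(abs(w[:,1]+.253)<.075)&(w[:,2]>.1)&(w[:,2]<.16)]
    if len(r): print(" rim",len(r),r[:,2].max(),rect(r[r[:,2]>r[:,2].max()-.012][:,:2]))
    t=w[(abs(w[:,0]-.717)<.06)&(abs(w[:,1]+.01)<.06)&(w[:,2]>.17)]; print(" can",t.mean(0))
cv2.imwrite(f"pics/{k}.png",np.hstack(im))
E
python3 v.py hang
```

```text
14.1167 [ 0.45704875 -0.49641702  0.35684225]
scene 164
 flat x=f(y) [-0.06623333  0.53722932]  z=f(y) [-0.00655396  0.2072813 ] y -0.31143678322149015 -0.19781957433941003 mean [ 0.55434755 -0.25845345  0.20897519]
 rim 555 0.15940305104943853 (array([ 0.55191162, -0.25793283]), array([0.004823  , 0.10918301]), 4.120779514312744)
 can [ 0.71635307 -0.01378252  0.18743841]
top 120
 flat x=f(y) [-0.06963409  0.53543383]  z=f(y) [-0.02168159  0.2028789 ] y -0.31011849381776274 -0.1972535163789831 mean [ 0.55306219 -0.25315707  0.20836775]
 rim 551 0.15967789814296043 (array([ 0.55282178, -0.25234067]), array([0.00740547, 0.10981161]), 3.891019105911255)
 can [ 0.71371112 -0.0096484   0.18844406]
```

View pics/hang.png

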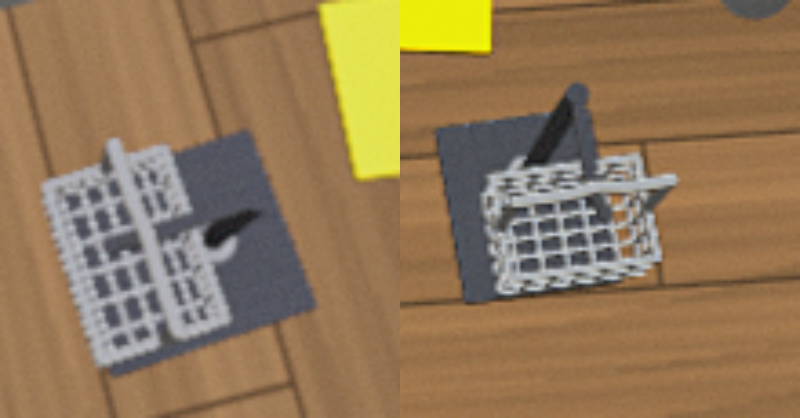

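The crops show the basket hanging level on the dark hook (left crop (145,235)), its bail centred at y ≈ -0.254, and the can standing. I'll let any swing die out and check once more.

>>> {"name": "jog_arm", "arguments": {
  "increments": [
    [0,0,0,0,0,0,-0.2],
    [0,0,0,0,0,0,-0.2],
    [0,0,0,0,0,0,-0.2],
    [0,0,0,0,0,0,-0.2],
    [0,0,0,0,0,0,-0.2]
  ]
}}

```text
clock: 14.63
position: [0.4585, -0.4928, 0.3571]
ee_rot: [0.683, 0.73, -0.0, 0.0]
ft_force: [0.5, -0.4, -0.2]
grip_width: 0.396
grasp_force: 0.0
```

>>> {"name": "jog_arm", "arguments": {
  "increments": [
    [0,0,0,0,0,0,-0.2],
    [0,0,0,0,0,0,-0.2],
    [0,0,0,0,0,0,-0.2],
    [0,0,0,0,0,0,-0.2],
    [0,0,0,0,0,0,-0.2]
  ]
}}

```text
clock: 15.05
position: [0.4583, -0.4935, 0.3565]
ee_rot: [0.684, 0.73, -0.0, 0.0]
ft_force: [0.5, -0.5, -0.2]
grip_width: 0.398
grasp_force: 0.0
```

>>> {"name": "jog_arm", "arguments": {
  "increments": [
    [0,0,0,0,0,0,-0.2],
    [0,0,0,0,0,0,-0.2],
    [0,0,0,0,0,0,-0.2],
    [0,0,0,0,0,0,-0.2],
    [0,0,0,0,0,0,-0.2]
  ]
}}

```text
clock: 15.47
position: [0.4583, -0.4935, 0.3565]
ee_rot: [0.684, 0.73, -0.0, 0.0]
ft_force: [-0.7, 0.4, 0.2]
grip_width: 0.402
grasp_force: 0.0
```

```bash
cat > s.py <<'E'
from h import *
from workcell import optics
# swing check: rim height at front/back edges and scene image change over several frames
p=None
for i in range(6):
    c=optics.camera("scene"); w=cloud(c).reshape(-1,3)
    r=w[(abs(w[:,0]-.553)<.055)&(abs(w[:,1]+.254)<.06)&(w[:,2]>.12)&(w[:,2]<.165)]
    u=(r[:,0]-.553)*np.cos(.068)+(r[:,1]+.254)*np.sin(.068)
    f=r[u<-.033];b=r[u>.033]; print("front z %.4f back z %.4f  x %.4f..%.4f"%(np.percentile(f[:,2],85),np.percentile(b[:,2],85),u.min(),u.max()))
E
python3 s.py; python3 v.py hang2
```

```text
front z 0.1437 back z 0.1433  x -0.0399..0.0428
front z 0.1441 back z 0.1430  x -0.0399..0.0426
front z 0.1439 back z 0.1434  x -0.0400..0.0425
front z 0.1441 back z 0.1435  x -0.0398..0.0429
front z 0.1441 back z 0.1436  x -0.0399..0.0425
front z 0.1442 back z 0.1433  x -0.0400..0.0423
15.7667 [ 0.45831874 -0.49346312  0.3565439 ]
scene 159
 flat x=f(y) [-0.06824326  0.53680666]  z=f(y) [-0.00863027  0.20668405] y -0.3114859117774947 -0.19797056286710393 mean [ 0.55442582 -0.25818172  0.20891223]
 rim 554 0.15875553118675775 (array([ 0.55198499, -0.25787286]), array([0.01886039, 0.10887461]), 12.316713333129883)
 can [ 0.71639413 -0.01373754  0.18744456]
top 121
 flat x=f(y) [-0.07087294  0.53513378]  z=f(y) [-0.01249907  0.2049844 ] y -0.31055136332151306 -0.1971985116201662 mean [ 0.55310702 -0.25359805  0.20815414]
 rim 539 0.15811590566659162 (array([ 0.53933112, -0.26234445]), array([0.06626579, 0.11948096]), 23.219261169433594)
 can [ 0.71374462 -0.00970056  0.18837396]
```

Level, still and centred on the hook, and the can is standing. Handing in.

```bash
python3 -c "
from workcell import workorder
print(workorder.hand_in())"
```

```text
the job is handed in; nothing more can be done
None
```

The drawer is open about 150 mm, the basket hangs level and still on the kink of its bail on the dark-grey stand's hook, the spray can is standing, and I handed the job in at about 16 s; the hand-in returned no verdict.

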